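# Load the two-jar carrier and hold it up level

## Task

Set the red-lidded spice jar gently upright on the empty raised pad of the wooden jar carrier, in the middle of the pad, and let go of it. Then take the carrier by its handle, lift it straight off the round board with both jars standing on it, and finish still holding it steady and level in the air, about 10 cm above the board. Leave the green-lidded jar, the cup and the tin alone, and let no jar fall.

Things in the scene. Friction and masses are not known exactly. Their poses are not given: they have to be found in the camera images.
- board: Fixed round light-wood serving board, 280 mm across, 16 mm thick, flat on the counter. Origin: centre of its underside, on the counter.
- carrier: Loose two-jar carrier standing on the board (about 0.4 kg): mid-brown wooden base 84 mm (its x) by 220 mm (its y) by 12 mm thick; on the base two raised round cork-topped pads, 44 mm across, tops 30 mm above the underside of the base, centred 75 mm either side of the middle along its y axis; in the middle a steel post 12 mm thick carrying a dark wooden handle block. Origin: centre of the base's underside; z up. It may stand at any yaw.
- grip (a point): Centre of the carrier's handle block, 161 mm above the base's underside. The block is 50 mm along the carrier's x, 18 mm along its y (the line through the two pads), 42 mm tall (140 to 182 mm above the underside). Axes as the carrier's. While a jar is set down on a pad the handle stands 75 mm from the jar's axis and rises above the jar, so the long side of a gripper's body should lie along the carrier's x.
- empty_pad (a point): Centre of the top face of the carrier's empty pad, on its +y side: cork disc 44 mm across without a rim, 30 mm above the base's underside. Axes as the carrier's.
- full_pad (a point): Centre of the top face of the carrier's other pad, on its -y side, where the white-lidded jar stands at the start. Axes as the carrier's.
- red_jar: The jar to load: loose round clear glass spice jar with red lid and paper band, 50 mm across (straight sides from 2 to 56 mm height; lid 47 mm across, from 60 to 75 mm), 75 mm tall, 0.12 to 0.21 kg, standing on the counter. Origin: centre of its underside; z up.
- white_jar: Same jar with a white lid, standing loose on the carrier's -y pad. Origin: centre of its underside; z up.
- green_jar: Bystander: amber glass jar of the same size with a green lid, on the counter. Origin: centre of its underside.
- cup: Bystander: blue ceramic cup without handle, 72 mm across the rim, 85 mm tall, on the counter. Origin: centre of its underside.
- tin: Bystander: closed tin can with pale metal top and a yellow band, 66 mm across, 70 mm tall, on the counter. Origin: centre of its underside.
There are look-alikes about, which are no part of the job. Of the things like the carrier, leave any that is yellow; of the rest the larger one is meant. What is shaped like the red_jar but purple is not meant.

How it is judged:
By the outcome, as a careful person would: the job done as asked, in the order asked, and still so for the second after the job is handed in, while the arm keeps its last pose, push and grip.
It also fails if it takes over 64 s, if anything falls off the work surface, if the arm or the gripper's body presses on something with over 40 N, if the wrist force passes 120 N, or if a joint passes its speed limit or range.

## Robot

A 7-joint arm with a two-finger parallel gripper is mounted at the origin on the work surface. World frame = base frame: x ahead of the robot, y to its left, z up, the work surface at z = 0. Lengths are in mm, angles in rad, forces in N, time in s.
With the tool pointing down it reaches from about 400 to 875 mm from the base axis. Payload 6.5 kg.
Tool frame: the origin (TCP) lies at the very end of the fingers, on their centre line; the grasp point (between the pads) lies 19 mm behind it; z points along the fingers, y is the line along which they close (so a half turn about z gives the same grasp; the last joint's range is limited). The gripper opens to 88 mm and grips with 3 to 60 N. Pads are 18 mm wide; open, the fingers measure 123 mm over their backs; the gripper's body (75 mm by 187 mm) begins 45 mm behind the grasp point.
Start: joints at [-1.396, 0.536, -0.004, 1.538, 0.003, 1.067, -0.071], TCP at [155.007, 631.239, 238.716] pointing down, gripper open.
Joint ranges: [-2.7, 2.7], [-0.37, 2.16], [-1.27, 1.26], [0.24, 2.4], [-1.31, 4.45], [0.19, 1.91], [-2.76, 2.76]. Speed limits (rad/s): [2.39, 2.39, 3.14, 3.14, 3.14, 3.14, 3.14].

## Interface

Orientations are given as a unit quaternion [x, y, z, w].
In Python, from station import env, gripper_to, planner, optics, ticket, status gives the robot as it stands. Calls block until the motion is done:
- env.goto(position, orientation): joint-space move of the TCP to a pose.
- env.move_straight(position, attitude=None, speed=150, threshold=None): straight line of the TCP; attitude=None keeps the orientation; speed is the mean speed in mm/s. With threshold (N) it stops when the force on the tool has changed by that much, and returns True; else False.
- env.movej(angles): joint-space move.
- gripper_to(opening, strength=None): finger opening in mm; strength is the grip in N (None keeps the last); returns when the fingers have stopped.
- env.dwell(seconds).
- planner.ik(position, orientation): joint angles nearest the present ones, or None.
- optics.capture(name): name is "scene" or "top" or "wrist"; returns a dict with "image" (480x640x3 uint8, red, green, blue), "camera_matrix" (3x3 intrinsics, pixels), "origin" and "attitude" of the camera in the world; the wrist camera has in their place "tool_from_camera" (4x4, takes a point from camera to tool coordinates, whose origin is the TCP and whose axes are the flange's). Camera axes: x right, y down, z forward; pixel columns grow to the right and rows downward; lengths in mm; the calibration is good to about 2 mm. A picture is of the moment at which its call begins: read the wrist's pose just before it. There is no depth.
A pose or a line that the arm cannot do raises env.PlanningError and nothing moves.
- ticket.job_done(): hands the job in; it is judged then, once.
Readings, each from a call of its own:
- status.read_time_s(): time.
- status.read_qpos(): joint angles.
- status.read_qvel(): joint speeds.
- status.read_tau(): joint torques, N m.
- status.read_ee_pos(): TCP position.
- status.read_eef_rot(): TCP orientation.
- status.read_ft_force(): force on the tool from outside, world axes, zero at the start.
- status.read_moment(): the same for the moment, N m.
- status.read_grip_width(): finger opening in mm.
- status.read_finger_force(): force on a finger pad.
Only numpy, scipy, OpenCV 4.12 (cv2) and the standard library are available. Lean on these libraries where they do the work, as an engineer would, in place of code of your own. Each camera call takes 0.05 s, during which the arm holds its last target. There are 200 camera calls.

## Working session

There is one attempt and no reset: what is moved stays moved. The work goes in short steps, each a Python script; the robot and the scene stay as the last script left them, time stands still between calls to the robot, and variables do not carry over. Pictures are saved under pics/ and viewed, at most 10 in all, crops included, and the job is handed in when it is done.

```bash
mkdir -p pics; ls
python3 - <<'E'
from station import optics,status
import cv2,numpy as np
for n in("scene","top"):
    c=optics.capture(n); cv2.imwrite(f"pics/{n}0.png",c["image"][:,:,::-1]); print(n,c["camera_matrix"],c["origin"],c["attitude"])
print(status.read_time_s(),status.read_eef_rot(),status.read_ee_pos())
E
```

```text
pics
scene [[568.2787941    0.         310.37892042]
 [  0.         568.2787941  238.73928914]
 [  0.           0.           1.        ]] [1453.03792482 -189.87088344 1222.63186587] [ 0.74119298  0.583888   -0.20710871 -0.25848358]
top [[459.15885539   0.         312.30934855]
 [  0.         459.15885539 239.69036342]
 [  0.           0.           1.        ]] [ 530.92869579   -7.93349685 1083.47502752] [ 0.70868447 -0.70434036  0.01952103 -0.03591529]
0.1 [ 1.20083013e-01  9.92763545e-01 -7.82554322e-04 -2.29027721e-05] [154.90940715 630.70690448 237.93680091]
```

View pics/scene0.png

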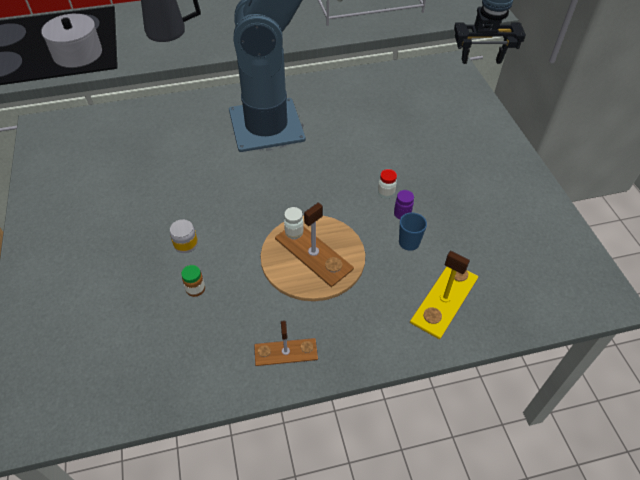

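View pics/top0.png

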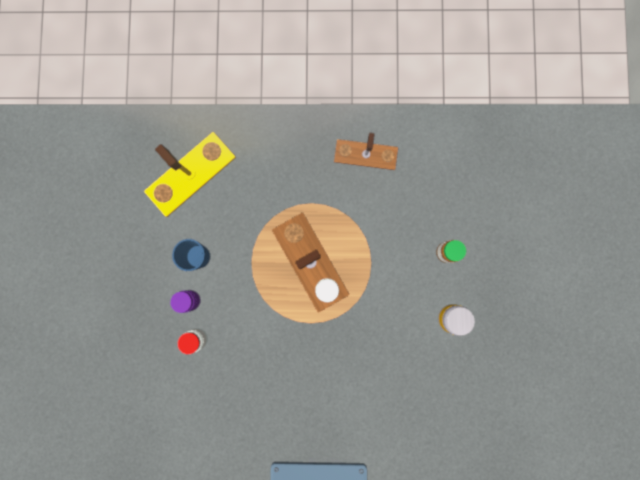

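Scene/top show: red-jar candidates in top view are red (190,343), purple (182,301), green (455,251), and white (327,290) on the carrier. I choose the red one. Carrier candidates are brown on the board (310,262), small brown (366,154), and yellow (190,174). I choose the larger brown one on the board, whose empty pad is at (293,233).

```bash
cat > h.py <<'E'
import numpy as np,cv2
from scipy.spatial.transform import Rotation as R
from station import env,gripper_to,planner,optics,ticket,status
def cap(n):
    if n=="wrist":
        p=np.array(status.read_ee_pos());q=R.from_quat(status.read_eef_rot());c=optics.capture(n)
        T=np.array(c["tool_from_camera"]);o=p+q.apply(T[:3,3]);A=q.as_matrix()@T[:3,:3]
    else:
        c=optics.capture(n);o=np.array(c["origin"]);A=R.from_quat(c["attitude"]).as_matrix()
    return dict(im=c["image"],K=np.array(c["camera_matrix"]),o=o,A=A)
def ray(c,uv,z):
    d=c["A"]@np.linalg.inv(c["K"])@np.array([uv[0],uv[1],1.]); return c["o"]+d*(z-c["o"][2])/d[2]
def pix(c,P):
    v=c["K"]@(c["A"].T@(np.array(P)-c["o"])); return v[:2]/v[2]
def mask(c,lo,hi,roi=None):
    m=cv2.inRange(cv2.cvtColor(c["im"],cv2.COLOR_RGB2HSV),np.array(lo),np.array(hi))
    if roi: z=np.zeros_like(m);x0,y0,x1,y1=roi;z[y0:y1,x0:x1]=m[y0:y1,x0:x1];m=z
    return m
def big(m):
    cs,_=cv2.findContours(m,cv2.RETR_EXTERNAL,cv2.CHAIN_APPROX_NONE); return max(cs,key=cv2.contourArea)
def onplane(c,ct,z): return np.array([ray(c,p,z)[:2] for p in ct.reshape(-1,2)],np.float32)
def down(a): # tool down, tool y (closing) along world angle a
    y=np.array([np.cos(a),np.sin(a),0]);z=np.array([0,0,-1.]);return R.from_matrix(np.c_[np.cross(y,z),y,z]).as_quat()
E
python3 - <<'E'
from h import *
c=cap("top")
def rep(n,lo,hi,roi,z):
    ct=big(mask(c,lo,hi,roi));P=onplane(c,ct,z);print(n,cv2.minEnclosingCircle(ct),cv2.minEnclosingCircle(P));return P
rep("red",(0,200,150),(6,255,255),(150,310,230,370),75)
rep("red2",(0,200,90),(6,255,255),(150,310,230,370),75)
rep("purple",(125,100,50),(160,255,255),(150,270,230,330),75)
rep("white",(0,0,200),(180,30,255),(300,260,350,320),121)
rep("blue",(95,60,40),(125,255,255),(150,230,230,285),85)
rep("board",(5,40,120),(25,255,255),(240,190,380,330),16)
hsv=cv2.cvtColor(c["im"],cv2.COLOR_RGB2HSV)
for u,v in[(293,233),(300,250),(283,230),(330,302),(310,259),(265,265)]:print((u,v),hsv[v,u])
x=c["im"][195:335,240:380,::-1];a=cv2.resize(x,(560,560),interpolation=cv2.INTER_CUBIC)
cv2.imwrite("pics/crop1.png",a)
E
```

```text
red ((188.2718048095703, 342.9161071777344), 9.771331787109375) ((382.6406555175781, 284.31121826171875), 21.27347755432129)
red2 ((188.2718048095703, 342.9161071777344), 9.771331787109375) ((382.6406555175781, 284.31121826171875), 21.27347755432129)
purple ((184.5, 301.0), 14.396280288696289) ((473.6788635253906, 295.36920166015625), 31.540508270263672)
white ((326.6369934082031, 289.9246520996094), 11.4138765335083) ((501.64764404296875, -15.955184936523438), 23.723819732666016)
blue ((190.44578552246094, 255.4939727783203), 18.61533546447754) ((574.2415771484375, 282.1044921875), 41.094886779785156)
board ((310.8531799316406, 262.88433837890625), 60.559967041015625) ((562.096923828125, 20.587705612182617), 140.61773681640625)
(293, 233) [ 14 126 164]
(300, 250) [ 13 155 176]
(283, 230) [ 14 151 176]
(330, 302) [ 13 107 193]
(310, 259) [ 10 142  97]
(265, 265) [ 15 114 203]
```

View pics/crop1.png

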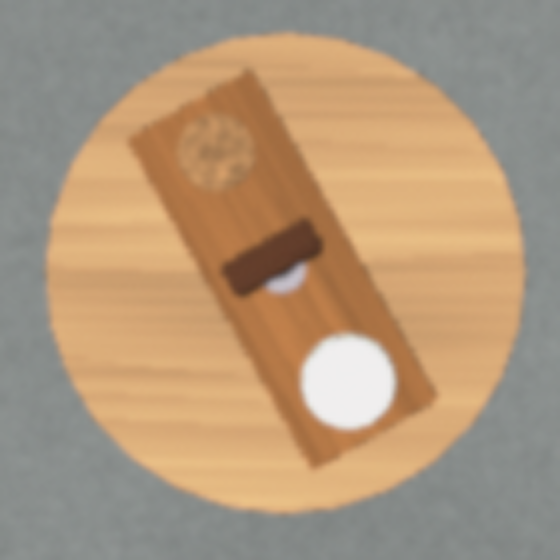

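Crop: carrier base corners at crop (250,70), (130,142), (437,397), (315,468), empty cork pad (215,152), white lid (348,382), handle (272,257).

Run:
```python
from h import *
c=cap("top")
C=[ray(c,(240+(u-1.5)/4,195+(v-1.5)/4),28)[:2] for u,v in[(250,70),(130,142),(437,397),(315,468)]]
print(np.round(C,1)); print("sides",[np.linalg.norm(C[i]-C[j]) for i,j in((0,1),(2,3),(0,2),(1,3))])
m=np.mean(C,0);y=(C[0]+C[1]-C[2]-C[3]);y/=np.linalg.norm(y);print("mid",m,"yaw_y",np.degrees(np.arctan2(y[1],y[0])))
print("pad",m+75*y,ray(c,(240+213.5/4,195+150.5/4),46)); print("white",m-75*y)
print("handle top",ray(c,(240+270.5/4,195+255.5/4),198))
m2=mask(c,(0,150,80),(8,255,255),(150,310,230,370))|mask(c,(170,150,80),(180,255,255),(150,310,230,370))
print("red",cv2.minEnclosingCircle(onplane(c,big(m2),75)))
for a in(90,-90,70,-70,110,-110): print(a,planner.ik([382,284,21],down(np.radians(a))))
q=None
env.goto([382,284,230],down(np.radians(90)) if planner.ik([382,284,21],down(np.radians(90))) is not None else down(np.radians(-90)))
w=cap("wrist");cv2.imwrite("pics/w1.png",w["im"][:,:,::-1]);print(w["o"],w["A"][:,2],pix(w,[382,284,75]),status.read_time_s(),status.read_qpos())
```

```text
[[677.8  40.9]
 [635.5 110.1]
 [490.3 -67.4]
 [449.5   1.9]]
sides [np.float64(81.02531029293972), np.float64(80.40665049031725), np.float64(216.58753793238236), np.float64(215.16671308174517)]
mid [563.28243523  21.35198857] yaw_y 30.103730988834574
pad [628.16634233  58.96951905] [628.27143608  59.5744201   46.        ]
white [498.39852813 -16.26554191]
handle top [563.29087125  21.63864809 198.        ]
red ((383.6690368652344, 284.9731750488281), 23.05592155456543)
90 [-7.34267282e-01  6.24542577e-01  4.87045393e-04  2.10431334e+00
 -7.09986393e-04  4.12736888e-01  8.37574517e-01]
-90 [-1.09569584  0.68139382  0.45593897  2.12469635 -0.65229365  0.47449737
 -1.70576943]
70 [-0.77712648  0.62560322  0.05342452  2.10680614 -0.07835001  0.41098499
  0.55977365]
-70 [-1.02114133  0.65962021  0.35952974  2.12065506 -0.5229792   0.44635774
 -1.47460178]
110 [-0.69125136  0.62482587 -0.05254316  2.10180363  0.07597824  0.41668646
  1.11648243]
-110 [-1.51008539  1.02325963  1.07846656  2.14420014 -1.28831124  0.9002105
 -1.52564235]
[312.85511737 284.76994989 376.62017014] [ 0.26844969  0.001819   -0.96329199] [312.85252787 214.41049095] 1.7833 [-0.8171791   0.25108328  0.09474146  1.9979148  -0.03057634  0.89341895
  0.86631723]
```

View pics/w1.png

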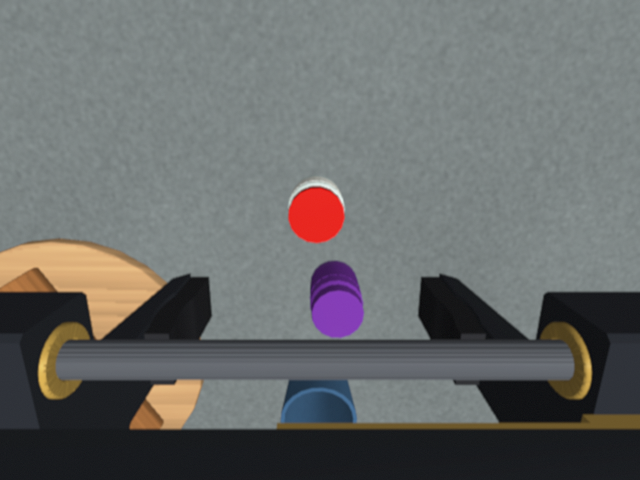

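Wrist view: the red lid is at (316,215) against a predicted (313,214). Purple is at (337,312) and the cup is behind it. Refine on the lid and grasp.

Run:
```python
from h import *
w=cap("wrist");ct=big(mask(w,(0,150,80),(8,255,255))|mask(w,(170,150,80),(180,255,255)))
(x,y),r=cv2.minEnclosingCircle(onplane(w,ct,75));print("red wrist",x,y,r)
assert abs(x-383)<8 and abs(y-284)<8 and 21<r<26
x=(x+383.2)/2;y=(y+284.6)/2
q=down(np.pi/2)
env.move_straight([x,y,100],q,speed=150)
print("hit",env.move_straight([x,y,21],speed=80,threshold=8),status.read_ee_pos())
gripper_to(40,20);print("grip",status.read_grip_width(),status.read_finger_force(),status.read_ee_pos())
f0=np.array(status.read_ft_force());env.move_straight([x,y,60],speed=50);env.dwell(.2)
print("lift",status.read_grip_width(),status.read_finger_force(),np.array(status.read_ft_force())-f0,status.read_time_s())
env.move_straight([x,y,260],speed=200)
for a in(-60,120):
  for z in(260,67):print(a,z,planner.ik([628,59,z],down(np.radians(a))))
```

```text
red wrist 382.5001220703125 286.4676208496094 23.392799377441406
hit False [383.1367471  285.76121697  21.36359605]
grip 49.55836247503549 19.999968325719237 [382.86286148 285.61759499  21.06220122]
lift 49.01620236928485 20.000026531051844 [-0.56736022  1.09333739 -2.13992716] 5.7833
-60 260 [-0.6169811   0.55396913  0.66361556  1.60021125 -0.36901976  1.11602965
 -0.90908039]
-60 67 [-0.55847267  0.80296181  0.57847592  1.71980291 -0.58222688  0.79707126
 -0.74867406]
120 260 [-0.31398012  0.4869328   0.2108286   1.58116935 -0.11094592  1.0852413
  2.01928711]
120 67 [-0.25577937  0.72289336  0.12928148  1.70032504 -0.1287307   0.72665314
  2.0322483 ]
```

Jar held (49 mm, ~2.1 N). I'll carry it with the wrist camera on the outer side (closing angle -60°), so the camera keeps clear of the handle. Then one look from short of the pad.

Run:
```python
from h import *
y=np.array([np.cos(np.radians(30.1)),np.sin(np.radians(30.1))]);p=np.array([628.2,59.2])
q=down(np.radians(-59.9))
a=p+y*70
env.goto([a[0],a[1],270],q);env.dwell(.3)
w=cap("wrist");im=w["im"][:,:,::-1].copy()
cv2.drawMarker(im,tuple(int(v) for v in pix(w,[*p,46])),(255,0,0),0,12)
cv2.drawMarker(im,tuple(int(v) for v in pix(w,[563.3,21.4,198])),(0,255,0),0,12)
cv2.imwrite("pics/w2.png",im);print(w["o"],status.read_ee_pos(),status.read_grip_width(),status.read_time_s())
```

```text
[748.29102185 129.0237205  416.61351946] [688.63523693  94.58459632 270.0913867 ] 49.13908078838199 8.8667
```

View pics/w2.png

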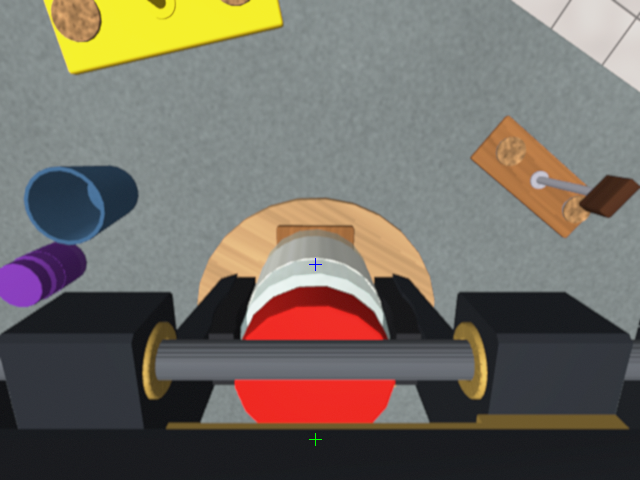

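The jar hides the pad, but the base's end edge is visible at row 226, cols 276–353. I'll check that it lies 110 mm from the middle, then lower the jar.

Run:
```python
from h import *
a=np.radians(30.1);y=np.array([np.cos(a),np.sin(a)]);xx=np.array([np.sin(a),-np.cos(a)]);m=np.array([563.3,21.5]);p=np.array([628.2,59.2])
w=cap("wrist")
E=[ray(w,uv,28)[:2]-m for uv in((276.5,225.5),(353.5,225.5))]
e=[(v@y,v@xx) for v in E];print("end edge (y,x)",e)
dy=np.mean([v[0] for v in e])-110;dx=np.mean([v[1] for v in e]);print(dy,dx)
assert abs(dy)<6 and abs(dx)<5
p=p+.4*dy*y+.4*dx*xx;print(p)
env.move_straight([*p,230],speed=120)
env.move_straight([*p,82],speed=120);env.dwell(.3)
f0=np.array(status.read_ft_force())
hit=env.move_straight([*p,62],speed=12,threshold=2);print("hit",hit,status.read_ee_pos(),np.array(status.read_ft_force())-f0,status.read_time_s())
for n in("scene","top"):
    c=cap(n);u=pix(c,[*p,80]).astype(int);k=70
    s=c["im"][max(u[1]-k,0):u[1]+k,u[0]-k:u[0]+k,::-1];cv2.imwrite(f"pics/{n}_pl.png",cv2.resize(s,(560,560),interpolation=cv2.INTER_CUBIC))
```

```text
end edge (y,x) [(np.float64(112.83206509869511), np.float64(-41.088694080711356)), (np.float64(112.8427033437319), np.float64(40.91280704405848))]
2.8373842212135116 -0.08794351832643699
[629.16426495  59.79962524]
hit True [629.11504422  59.79625333  67.12432241] [-0.14590303 -1.15502103  5.79745756] 12.5667
```

View pics/scene_pl.png

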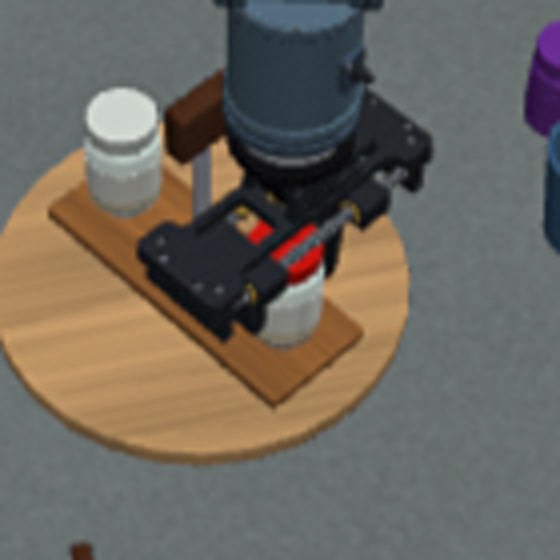

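Contact at TCP z 67.1, as predicted (pad top 46 plus 21). The scene crop shows the jar upright on the pad at (290,305). Release, rise and check.

Run:
```python
from h import *
gripper_to(74);env.dwell(.2)
P=np.array(status.read_ee_pos());env.move_straight([P[0],P[1],150],speed=80);env.move_straight([P[0],P[1],265],speed=200)
for a in(30.1,-149.9):
  for z in(260,158):print(a,z,planner.ik([563.3,21.5,z],down(np.radians(a))))
a=np.radians(30.1);y=np.array([np.cos(a),np.sin(a)])
t=P[:2]+y*110;env.move_straight([*t,265],speed=200);env.dwell(.2)
w=cap("wrist");cv2.imwrite("pics/w3.png",w["im"][:,:,::-1])
c=cap("top")
ct=big(mask(c,(0,150,80),(8,255,255),(240,190,380,330))|mask(c,(170,150,80),(180,255,255),(240,190,380,330)));print("red top",cv2.minEnclosingCircle(onplane(c,ct,121)))
ct=big(mask(w,(0,150,80),(8,255,255))|mask(w,(172,150,80),(180,255,255)));print("red wrist",cv2.minEnclosingCircle(onplane(w,ct,121)))
ct=big(mask(c,(0,0,200),(180,30,255),(300,260,350,320)));print("white top",cv2.minEnclosingCircle(onplane(c,ct,121)))
print(status.read_time_s())
```

```text
30.1 260 [-0.38975645  0.37711679  0.35100645  1.76648141 -0.14877943  1.02398681
  0.54149818]
30.1 158 [-0.33951259  0.50487399  0.29166288  1.85144601 -0.19273599  0.81266358
  0.57617762]
-149.9 260 [-0.88846436  0.59305872  1.11166146  1.79159525 -0.58596383  1.13372693
 -2.19763543]
-149.9 158 [-0.80629764  0.71618034  0.99209176  1.87647998 -0.73231776  0.96498015
 -2.09233547]
red top ((628.054443359375, 59.5288200378418), 23.43528175354004)
red wrist ((633.0360107421875, 61.78831100463867), 23.715023040771484)
white top ((501.7949523925781, -15.91911792755127), 23.772769927978516)
16.3333
```

View pics/w3.png

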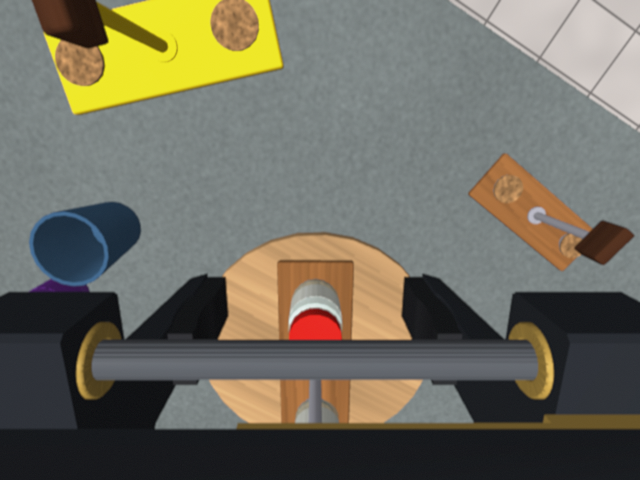

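The wrist view shows the red jar standing upright on the pad at about (316,315), with the white jar still standing behind the post. Top-view lid centre is within 1 mm of the pad centre. Now the handle, closing across its 18 mm side in gentle steps.

Run:
```python
from h import *
a=np.radians(30.1);y=np.array([np.cos(a),np.sin(a),0]);m=np.array([563.7,21.7])
q=down(a)
env.goto([*m,265],q);gripper_to(56);env.dwell(.2)
print("hit",env.move_straight([*m,158],speed=80,threshold=6),status.read_ee_pos());env.dwell(.2)
f0=np.array(status.read_ft_force())
for o in(32,24,21):
    gripper_to(o,6);env.dwell(.2);print(o,status.read_grip_width(),(np.array(status.read_ft_force())-f0)@y,status.read_finger_force())
c=cap("scene");u=pix(c,[*m,120]).astype(int);s=c["im"][u[1]-75:u[1]+75,u[0]-75:u[0]+75,::-1];cv2.imwrite("pics/hd.png",cv2.resize(s,(600,600),interpolation=cv2.INTER_CUBIC))
print(status.read_time_s())
```

```text
hit False [564.06971098  21.70396088 158.5006177 ]
32 31.91727410140934 -0.3115102306781124 0.0
24 23.75773297257523 -0.23969127038234192 0.0
21 20.999467404635578 -0.177239227852012 0.0
21.8083
```

View pics/hd.png

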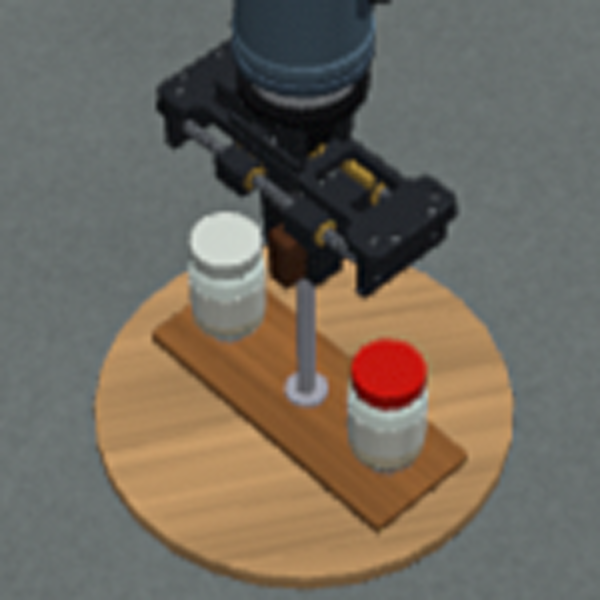

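Fingers straddle the handle at (290,255) with both jars upright and no contact at 21 mm, so the centring is within 1.5 mm. Grip and lift slowly.

Run:
```python
from h import *
gripper_to(15,10);env.dwell(.2);print(status.read_grip_width(),status.read_finger_force())
gripper_to(12,50);env.dwell(.3);print(status.read_grip_width(),status.read_finger_force())
P=np.array(status.read_ee_pos());f0=np.array(status.read_ft_force())
env.move_straight([P[0],P[1],P[2]+15],speed=15);env.dwell(.3)
print(status.read_ee_pos(),np.array(status.read_ft_force())-f0,status.read_grip_width(),status.read_time_s())
env.move_straight([P[0],P[1],P[2]+101],speed=35);env.dwell(1)
print(P,status.read_ee_pos(),np.array(status.read_ft_force())-f0,status.read_moment(),status.read_grip_width(),status.read_time_s())
c=cap("scene");u=pix(c,[P[0],P[1],180]).astype(int);s=c["im"][u[1]-75:u[1]+75,u[0]-75:u[0]+75,::-1];cv2.imwrite("pics/up.png",cv2.resize(s,(600,600),interpolation=cv2.INTER_CUBIC))
```

```text
18.11039616921695 10.000245915725827
17.98056158713566 49.999061934649944
[563.83191045  21.81445301 173.03011379] [-3.41449997 -0.3440723  -5.2423235 ] 17.457381995456462 24.2
[563.83335519  21.80957373 158.06785032] [563.82923521  21.82734067 259.08138158] [-2.45854046 -1.0077248  -4.96987961] [-0.09517798  0.06329692  0.01531362] 17.50926088211954 27.8083
```

View pics/up.png

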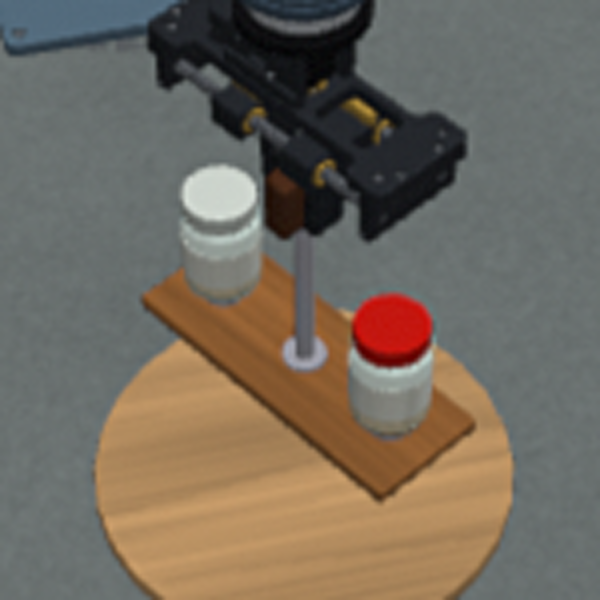

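The carrier hangs level about 10 cm above the board, with both jars upright at (220,235) and (390,365). Hand in.

```bash
python3 -c "
from station import ticket
print(ticket.job_done())"
```

```text
the job is handed in; nothing more can be done
None
```

The red-lidded jar is on the empty pad, within about 1 mm of its centre, and the carrier is held level about 10 cm above the board with both jars upright; the job was handed in at about 28 s, and no verdict came back.

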